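# Feel for the release notch of a distribution box and spring its flap open

## Robot

A 6-joint arm with a two-finger parallel gripper is mounted at the origin on the work surface. World frame = base frame: x ahead of the robot, y to its left, z up, the work surface at z = 0. Lengths are in m, angles in rad, forces in N, time in s.
With the tool pointing down it reaches from about 0.225 to 0.875 m from the base axis. Payload 3.4 kg.
Tool frame: the origin (TCP) lies midway between the tips of the shut fingers; the grasp point (between the pads) lies 19 mm behind it; x points along the fingers, y is the direction in which the jaws open and shut, and the axes are right-handed (so a half turn about x gives the same grasp; the last joint's range is limited). The gripper opens to 85 mm and grips with 20 to 120 N. Pads are 22 mm wide; open, the fingers measure 114 mm over their backs; the gripper's body (76 mm by 85 mm) begins 54 mm behind the grasp point. The pads swing forward as they close: fully open they stand 13 mm farther back than shut.
Start: joints at [-1.24, 0.276, 1.505, -0, 1.361, -0.121], TCP at [0.251, -0.517, 0.231] pointing down, gripper open.
Joint ranges: [-2.89, 2.89], [-0.75, 2.08], [0.22, 2.7], [-1.18, 4.32], [0.11, 2.71], [-2.7, 2.7]. Speed limits (rad/s): [2.57, 2.57, 3.14, 3.14, 3.14, 3.14].

## Interface

Orientations are given as [roll, pitch, yaw] about the fixed x, y, z axes, in that order (R = Rz(yaw) Ry(pitch) Rx(roll)).
In Python, from cell import bot gives the robot as it stands.
- The arm moves only by the tool send_rows, never from a script. Its argument "commands" is one flat list of numbers, 7 for each row, row after row: the shift along the tool's x, y, z in m, then the turn, a rotation vector about the tool's x, y, z in rad, then the closure, from -1 (fully open) to 1 (shut). A call has 1 to 10 rows; each row is the pose to reach, as a shift and turn from the pose commanded when the call began, along the tool's axes at that moment; what a row does not reach only later rows make up. A row lasts 1/12 s, in which the tool goes at most 41.7 mm and 7.16 degrees, less where a joint would pass 70% of its speed; a pose out of reach is approached as far as the arm can. A call with a gripper value outside its range is refused whole. The fingers move at their own pace and stop on an object; "grip_force" is the grip in N (left out, the last holds). Time passes only in rows, so rows that repeat a pose let the fingers close. It gives the time, the measured TCP pose, the force and the opening at its end, in the units of the state.
- bot.get_state(): the state, without advancing time (a new reading comes with each control period).
- bot.snapshot(name): name is "scene" or "top" or "wrist"; returns a dict with "color" (480x640x3 uint8, blue, green, red), "range_z" (480x640 float32, m along the optical axis (not along the pixel's ray), 0 where there is no reading), "fov_y" (degrees; the focal length in pixels is half the picture's height over the tangent of half this angle, whatever the lens; pixels are square), "cx", "cy" (the principal point, pixels), "rvec" (rotation vector, rad) and "tvec" (3), from world to camera coordinates, as OpenCV has them. Camera axes: x right, y down, z forward; pixel columns grow to the right and rows downward; lengths in m; the calibration is good to about 2 mm. A picture is of the moment at which its call begins.
- bot.job_done(): hands the job in, once; it reports no verdict.
Trained networks look in the newest picture that a camera, given by its name, has taken for a name from the list of things; names that differ only in an ending like _2 or _b are one class to them, and where a whole thing is asked for, a point or a joint stands for the part that bears it (a point fixed in the world has none). Each returns a list of dicts, best first, with "p" (0 to 1); they miss things now and then, are a little off and sometimes report something else, mostly with a low value. They report only what shows in the picture. A call takes as long as a camera call.
- bot.recognise(camera, target): "centre" ([x, y, z] in m, in world coordinates, good to about 4 mm: the middle of the surface that is visible of it).
- bot.place_of(camera, target): "centre" ([x, y, z] in m, in world coordinates, good to about 4 mm: a listed point, or the origin of a listed thing).
The state is a dict: "t": time; "joint_positions": joint angles; "dq": joint speeds; "tau": joint torques, N m; "tool_pos": TCP position; "ee_rot": TCP orientation; "force": force on the tool from outside, world axes, zero at the start; "wrist_torque": the same for the moment, N m; "gripper_width": finger opening in m.
Only numpy, scipy, OpenCV 4.12 (cv2) and the standard library are available. Lean on these libraries where they do the work, as an engineer would, in place of code of your own. Each camera call takes 0.05 s, during which the arm holds its last target. There are 200 camera calls.

## Task

Open the smoked flap of the grey distribution box: put a fingertip on the left-hand end of the box's front rim, run it along the rim to the right until it finds the release notch, and press down on the catch inside the notch so that the flap springs up. Then take the hand away and leave the flap standing open. Nothing is to be gripped or lifted: leave the screwdriver, the loose breaker, the cable gland and the can where they are.

Things in the scene. Friction and masses are not known exactly. Their poses are not given: they have to be found in the camera images.
- box: Grey plastic electrical distribution box lying on its back, screwed to the bench (does not move): 240 mm in x, 330 in y, 100 high. Origin: on the bench under the middle of its width. x: from the front (robot's side) to the far side; y: to the left seen from the robot; z: up. Flat top at z = 100 mm. Its FRONT RIM is the top strip x = -125 to -87 mm, from y = +165 (left-hand end) to -165.
- rim_left: Left-hand end of the front rim: plain, rigid, 88 mm long (box y = +165 to +77 mm), 38 mm wide, grey. Origin: middle of its top face (box x = -106, y = +121, z = 100 mm); axes as the box's. The fingertip starts here.
- rim_right_end (a point): Right-hand end of the front rim, middle of its width, on its top (box x = -106, y = -165, z = 100 mm). Between rim_left and here ONE NOTCH interrupts the level rim: 44 mm long in y, as wide as the rim (38 mm), open to the front, same grey. Its place differs from box to box and is not reported: its middle lies between box y = +55 and y = -121 mm. The last 22 mm are plain.
- latch (a joint): Catch in the notch, a sprung rocker: 0 at rest, 0.35 rad fully down. Its flat paddle fills the notch (box x = -124 to -91) 10 mm below the rim (z = 90 mm); its hook stands behind (x = -91 to -84, up to z = 98). Pivot: x = -84, z = 84, so the paddle's front sinks most. Pressed on the rim's centre line it lets the flap go after about 5 mm (4 N), stops at 8 mm (6 N), and springs back when left.
- flap (a joint): Smoked window flap behind the rim, box x = -81 to +85 mm, 283 mm wide, flush with the rim, hinged on its far side: 0 = shut and caught, 0.5 rad = fully open (front edge 80 mm up). Let go, it springs up by itself within a second and stays up; its front edge rises away from the rim. A hand in its way only holds it down (about 1.5 N) until withdrawn.
- screwdriver: Loose screwdriver, 200 mm long, red handle 26 mm thick, lying across in front of the box. Origin: under the middle of its length. Leave alone.
- breaker: Loose white three-pole circuit breaker, 85 by 54 mm, 76 mm high with its dark toggle, left of the box. Origin: centre of its underside. Leave alone.
- gland: Loose black plastic cable gland standing on end, 44 mm in diameter, 48 mm high, right of the box. Origin: centre of its underside. Leave alone.
- can: Loose blue contact-spray can, 58 mm in diameter, 150 mm high, right of the box towards its far side. Origin: centre of its underside. Leave alone.

How it is judged:
On the way, in this order (a step that is already met when the one before it is completed fails the run):
1. a fingertip rests on the left-hand end of the front rim while the flap is still shut (contact force between the fingers and rim_left above 0.3 N and value of joint flap below 0.05 rad), for 0.05 s.
2. the catch inside the notch is pressed down with a finger (value of joint latch above 0.15 rad and contact force between the fingers and anything else above 0.5 N), for 0.02 s.
At the end, for the whole second after the job is handed in: The flap stands open by itself (more than 0.35 rad of its 0.5) and at rest, the catch has sprung back (below 0.08 rad), and the screwdriver, breaker, gland and can are within 20 mm of where they were (value of joint flap above 0.35 rad and value of joint latch below 0.08 rad and velocity of joint flap between -0.1 and 0.1 rad/s and distance of each of screwdriver, breaker, gland, can from where it was at the start of the episode below 0.02 m); the robot touches nothing.
It fails at once if the screwdriver is lifted or pushed away (more than 20 mm) (distance of screwdriver from where it was at the start of the episode above 0.02 m).
It fails at once if the loose breaker is lifted or pushed away (more than 20 mm) (distance of breaker from where it was at the start of the episode above 0.02 m).
It fails at once if the cable gland is lifted or pushed away (more than 20 mm) (distance of gland from where it was at the start of the episode above 0.02 m).
It fails at once if the spray can is lifted or pushed away (more than 20 mm) (distance of can from where it was at the start of the episode above 0.02 m).
It also fails if it takes over 64 s, if anything falls off the work surface, if the arm or the gripper's body presses on something with over 40 N, if the wrist force passes 120 N, or if a joint passes its speed limit or range.

## Working session

There is one attempt and no reset: what is moved stays moved. The work goes in short steps, Python scripts to look and compute and a tool call to move; the robot and the scene stay as the last step left them, time stands still between calls to the robot, and variables do not carry over. Pictures are saved under pics/ and viewed, about 8 in all and at most 12, crops included, and the job is handed in when it is done.

Besides the shell and the picture viewer there is one more tool, called after ">>>" by a JSON object that holds its "name" and its "arguments". send_rows: Moves the arm, as the interface text tells. Its arguments: {"type":"object","properties":{"commands":{"type":"array","items":{"type":"number"}},"grip_force":{"type":"number"}},"required":["commands"]}

```bash
mkdir -p pics; cat > h.py <<'E'
import numpy as np, cv2
from cell import bot
def world(s,u,v,z=None):
    f=240/np.tan(np.radians(s["fov_y"])/2)
    d=s["range_z"][v,u] if z is None else z
    pc=np.array([(u-s["cx"])/f*d,(v-s["cy"])/f*d,d])
    R=cv2.Rodrigues(np.array(s["rvec"],float))[0]
    return R.T@(pc-np.array(s["tvec"],float).ravel())
def cloud(s):
    f=240/np.tan(np.radians(s["fov_y"])/2)
    v,u=np.mgrid[:480,:640]; d=s["range_z"]
    pc=np.stack([(u-s["cx"])/f*d,(v-s["cy"])/f*d,d],-1)
    R=cv2.Rodrigues(np.array(s["rvec"],float))[0]
    W=(pc-np.array(s["tvec"],float).ravel())@R
    W[d==0]=np.nan
    return W
E
python3 - <<'E'
from h import *
st=bot.get_state(); print({k:np.round(v,3) for k,v in st.items()})
for c in ("top","scene"):
    s=bot.snapshot(c); cv2.imwrite(f"pics/{c}0.png",s["color"])
    np.savez(f"{c}.npz",**s)
    for t in ("box","rim_left","rim_right_end","latch","screwdriver","breaker","gland","can"):
        r=bot.place_of(c,t); print(c,t,[(np.round(x["centre"],3),round(x["p"],2)) for x in r[:2]])
E
```

```text
{'t': np.float64(0.0), 'joint_positions': array([-1.24 ,  0.277,  1.506, -0.   ,  1.361, -0.121]), 'dq': array([ 0.001, -0.   , -0.001, -0.001, -0.   ,  0.002]), 'tau': array([ 0.0000e+00, -4.1678e+01, -2.4581e+01, -0.0000e+00,  1.1000e-02,
        0.0000e+00]), 'tool_pos': array([ 0.251, -0.517,  0.23 ]), 'ee_rot': array([-1.69 ,  1.569,  1.903]), 'force': array([ 0.018, -0.272,  0.129]), 'wrist_torque': array([-0.001, -0.036,  0.056]), 'gripper_width': np.float64(0.086)}
top box [(array([ 0.625, -0.024, -0.003]), 0.97)]
top rim_left [(array([0.517, 0.097, 0.099]), 0.94), (array([ 0.626, -0.023, -0.002]), 0.57)]
top rim_right_end [(array([ 0.521, -0.188,  0.099]), 0.71), (array([ 0.701, -0.289,  0.004]), 0.17)]Traceback (most recent call last):
  File "<stdin>", line 7, in <module>
ValueError: it knows: box, breaker, can, gland, rim_left, rim_right_end, screwdriver
```

View pics/top0.png

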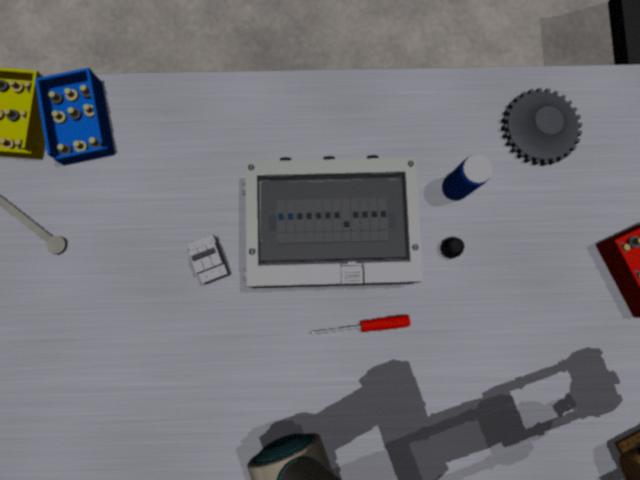

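The top view shows the box centred at about (333,222) and a possible notch at (351,273) on the front rim. The screwdriver is in front at (385,325), the breaker at (208,260), the gland at (452,246) and the can at (465,178). Next I'll check the rim's depth profile to see whether the notch is real.

```bash
python3 - <<'E'
from h import *
for c in ("top","scene"):
    s=bot.snapshot(c); cv2.imwrite(f"pics/{c}0.png",s["color"])
    for t in ("box","rim_left","rim_right_end","screwdriver","breaker","gland","can"):
        r=bot.place_of(c,t); print(c,t,[(np.round(x["centre"],3),round(x["p"],2)) for x in r[:1]])
    W=cloud(s)
    # rim: world frame from rim_left/right estimates
    a=np.array([.517,.097]); b=np.array([.521,-.188]); e=(b-a)/np.linalg.norm(b-a); n=np.array([-e[1],e[0]])
    P=W[...,:2]-a; al=P@e; ac=P@n; z=W[...,2]
    for k in np.arange(-.05,.31,.01):
        m=(abs(al-k)<.005)&(abs(ac)<.013)&(z>.05)
        print(f"{k:.2f}:{np.nanmedian(z[m])*1e3 if m.any() else -1:.1f}({m.sum()})",end=" ")
    print()
    m=(z>.092)&(z<.108)&(abs(al-.14)<.25)&(abs(ac)<.3)
    if m.any(): print(cv2.minAreaRect(W[...,:2][m].astype(np.float32)))
    if c=="top": cv2.imwrite("pics/rim.png",cv2.resize(s["color"][150:300,230:440],None,fx=3.5,fy=3.5,interpolation=cv2.INTER_CUBIC))
E
```

```text
top box [(array([ 0.625, -0.026,  0.003]), 0.67)]
top rim_left [(array([0.516, 0.097, 0.098]), 0.63)]
top rim_right_end [(array([ 0.521, -0.187,  0.101]), 0.68)]
top screwdriver [(array([ 0.416, -0.076,  0.   ]), 0.56)]
top breaker [(array([ 0.563,  0.226, -0.003]), 0.91)]
top gland [(array([ 0.578, -0.267, -0.004]), 0.67)]
top can [(array([ 0.706, -0.291,  0.004]), 0.96)]
-0.05:-1.0(0) -0.04:99.9(58) -0.03:100.5(79) -0.02:100.0(70) -0.01:100.3(74) 0.00:100.3(80) 0.01:100.2(70) 0.02:100.0(71) 0.03:100.5(78) 0.04:99.7(69) 0.05:100.1(77) 0.06:99.7(77) 0.07:100.1(70) 0.08:100.1(78) 0.09:99.9(76) 0.10:100.3(69) 0.11:100.4(79) 0.12:100.1(72) 0.13:100.1(67) 0.14:90.0(67) 0.15:90.7(72) 0.16:90.2(76) 0.17:89.9(71) 0.18:100.3(82) 0.19:100.9(73) 0.20:99.9(72) 0.21:100.2(76) 0.22:100.0(69) 0.23:100.0(73) 0.24:100.7(76) 0.25:99.6(72) 0.26:100.4(74) 0.27:100.6(75) 0.28:100.0(69) 0.29:100.2(17) 0.30:-1.0(0) 
((0.48839712142944336, -0.07539127767086029), (0.5094355344772339, 0.43070194125175476), 0.461271196603775)
scene box [(array([ 0.624, -0.023, -0.   ]), 0.64)]
scene rim_left [(array([0.52 , 0
[... 221 characters left out ...]
 0.576, -0.273,  0.001]), 0.8)]
scene can [(array([ 0.701, -0.287,  0.003]), 0.6)]
-0.05:-1.0(0) -0.04:98.7(32) -0.03:99.3(44) -0.02:99.1(44) -0.01:99.4(45) 0.00:99.3(44) 0.01:98.9(43) 0.02:98.9(48) 0.03:99.3(43) 0.04:99.4(48) 0.05:99.3(48) 0.06:99.2(51) 0.07:99.7(47) 0.08:99.3(53) 0.09:99.2(50) 0.10:99.3(53) 0.11:99.0(51) 0.12:99.0(54) 0.13:98.3(80) 0.14:89.2(45) 0.15:89.3(51) 0.16:89.4(47) 0.17:89.4(39) 0.18:98.5(47) 0.19:99.4(61) 0.20:99.8(61) 0.21:99.3(62) 0.22:98.8(60) 0.23:99.5(59) 0.24:99.2(65) 0.25:99.2(65) 0.26:99.4(67) 0.27:98.9(66) 0.28:99.7(70) 0.29:78.5(125) 0.30:-1.0(0) 
((0.48042434453964233, -0.07582665979862213), (0.5229666233062744, 0.4323219060897827), 0.44850459694862366)
```

View pics/scene0.png

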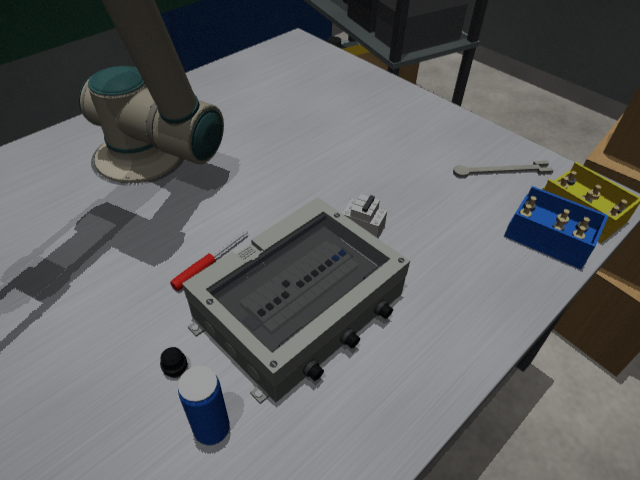

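View pics/rim.png

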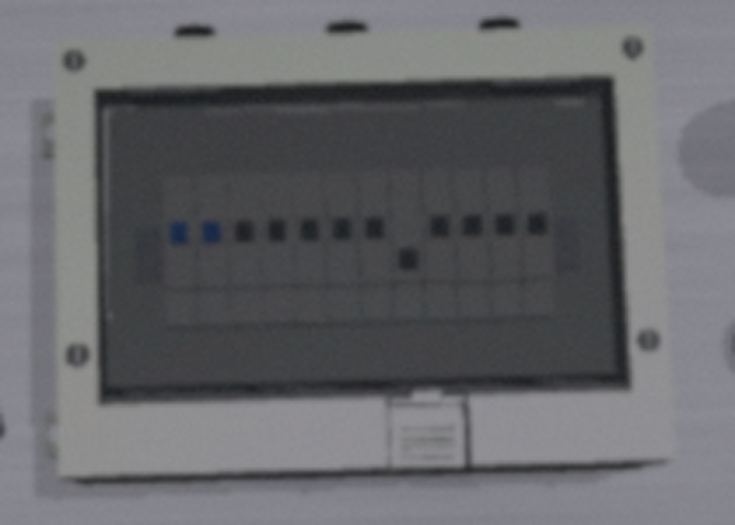

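The depth profile from both cameras agrees: the notch is 44 mm long and 10 mm deep, centred about 156 mm from rim_left, near world (0.519, -0.059). Next I'll plan the approach above rim_left.

```bash
cat >> h.py <<'E'
from scipy.spatial.transform import Rotation as Ro
YAW=0.014
def rel(p,yaw=YAW):
    st=bot.get_state(); R=Ro.from_euler("xyz",st["ee_rot"]).as_matrix()
    best=None
    for s in (1,-1):
        x=np.array([0,0,-1.]); y=s*np.array([-np.sin(yaw),np.cos(yaw),0]); T=np.stack([x,y,np.cross(x,y)],1)
        rv=Ro.from_matrix(R.T@T).as_rotvec()
        if best is None or np.linalg.norm(rv)<np.linalg.norm(best): best=rv
    print("t",round(st["t"],2),"pos",np.round(st["tool_pos"],4),"F",np.round(st["force"],2),"w",round(float(st["gripper_width"]),4),"axes\n",np.round(R,3))
    print("shift",np.round(R.T@(np.array(p)-st["tool_pos"]),4),"rv",np.round(best,3))
E
python3 -c "
from h import *
rel([.516,.097,.18])"
```

```text
t 1.0 pos [ 0.251  -0.5173  0.2313] F [ 0.48  0.19 -0.16] w 0.0855 axes
 [[ 0.     0.437 -0.9  ]
 [-0.    -0.9   -0.437]
 [-1.     0.     0.   ]]
shift [ 0.0513 -0.437  -0.5066] rv [ 0.438 -0.    -0.   ]
```

>>> {"name": "send_rows", "arguments": {"commands": [0,-0.218,-0.253,0.22,0,0,1,0,-0.218,-0.253,0.22,0,0,1,0,-0.218,-0.253,0.22,0,0,1,0,-0.218,-0.253,0.22,0,0,1,0,-0.437,-0.507,0.438,0,0,1,0,-0.437,-0.507,0.438,0,0,1,0,-0.437,-0.507,0.438,0,0,1,0,-0.437,-0.507,0.438,0,0,1,0,-0.437,-0.507,0.438,0,0,1,0,-0.437,-0.507,0.438,0,0,1], "grip_force": 20}}

```text
t: 1.83
tool_pos: [0.4152, -0.1365, 0.2317]
ee_rot: [2.62, 1.57, -0.509]
force: [0.5, -1.1, -0.1]
gripper_width: -0.0001
```

```bash
python3 -c "
from h import *
rel([.515,.097,.115])"
```

```text
t 1.83 pos [ 0.4152 -0.1365  0.2317] F [ 0.51 -1.09 -0.14] w -0.0001 axes
 [[ 0.001  0.013 -1.   ]
 [-0.001 -1.    -0.013]
 [-1.     0.001 -0.001]]
shift [ 0.1166 -0.2322 -0.1028] rv [-0.001 -0.001 -0.001]
```

>>> {"name": "send_rows", "arguments": {"commands": [0.0,-0.232,-0.1,0,0,0,1,0.0,-0.232,-0.1,0,0,0,1,0.0,-0.232,-0.1,0,0,0,1,0.0,-0.232,-0.1,0,0,0,1,0.0,-0.232,-0.1,0,0,0,1,0.0,-0.232,-0.1,0,0,0,1,0.05,-0.232,-0.1,0,0,0,1,0.09,-0.232,-0.1,0,0,0,1,0.09,-0.232,-0.1,0,0,0,1,0.09,-0.232,-0.1,0,0,0,1]}}

```text
t: 2.67
tool_pos: [0.509, 0.095, 0.1388]
ee_rot: [0.068, 1.563, -3.059]
force: [-0.3, -0.1, 0.5]
gripper_width: -0.0003
```

```bash
python3 -c "
from h import *
rel([.515,.097,.11])
s=bot.snapshot('wrist'); cv2.imwrite('pics/w1.png',s['color'])
for c in ('wrist',):
  for t in ('rim_left','rim_right_end'): print(t,[(np.round(x['centre'],3),round(x['p'],2)) for x in bot.place_of(c,t)[:1]])
"
```

```text
t 2.67 pos [0.509  0.095  0.1388] F [-0.29 -0.06  0.48] w -0.0003 axes
 [[-0.007  0.014 -1.   ]
 [-0.001 -1.    -0.014]
 [-1.     0.001  0.007]]
shift [ 0.0287 -0.002  -0.0062] rv [ 0.     0.007 -0.001]
rim_left [(array([0.522, 0.094, 0.101]), 0.64)]
rim_right_end [(array([0.56 , 0.221, 0.   ]), 0.51)]
```

View pics/w1.png

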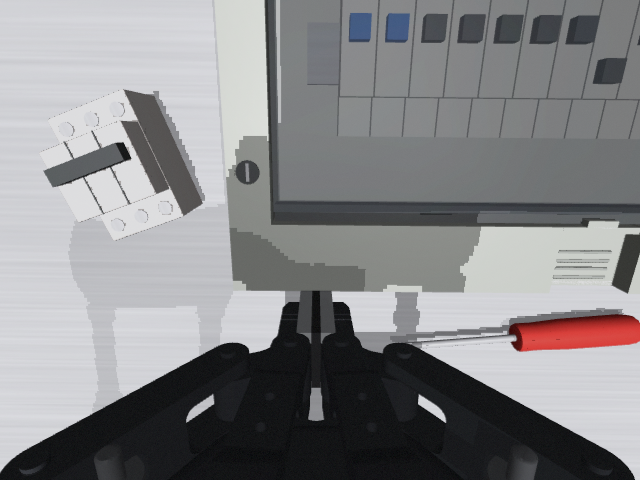

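The wrist view shows the closed fingers at (316,300) just above the rim's front edge near its left end. The notch's paddle, with its printed label, is at (585,260) to the right. I'll move down to just above the rim.

>>> {"name": "send_rows", "arguments": {"commands": [0.015,-0.002,-0.004,0,0,0,1,0.027,-0.002,-0.004,0,0,0,1,0.027,-0.002,-0.004,0,0,0,1,0.027,-0.002,-0.004,0,0,0,1,0.027,-0.002,-0.004,0,0,0,1]}}

```text
t: 3.23
tool_pos: [0.5169, 0.0967, 0.1162]
ee_rot: [-3.127, 1.567, 0.028]
force: [-0.0, -0.0, -0.2]
gripper_width: 0.0002
```

```bash
python3 -c "
from h import *
rel([.515,.097,.1])"
```

```text
t 3.23 pos [0.5169 0.0967 0.1162] F [-0.01 -0.03 -0.16] w 0.0002 axes
 [[ 0.004  0.013 -1.   ]
 [ 0.    -1.    -0.013]
 [-1.    -0.    -0.004]]
shift [ 0.0162 -0.0003  0.0019] rv [-0.001 -0.004  0.   ]
```

>>> {"name": "send_rows", "arguments": {"commands": [0.008,0,0.001,0,0,0,1,0.012,0,0.001,0,0,0,1,0.0135,0,0.001,0,0,0,1,0.0145,0,0.001,0,0,0,1,0.0145,0,0.001,0,0,0,1,0.0145,0,0.001,0,0,0,1]}}

```text
t: 3.73
tool_pos: [0.5141, 0.0969, 0.1001]
ee_rot: [0.367, 1.57, -2.76]
force: [-1.7, -0.6, 4.9]
gripper_width: 0.0
```

```bash
python3 -c "
from h import *
rel([.515,.097,.1])"
```

```text
t 3.73 pos [0.5141 0.0969 0.1001] F [-1.67 -0.56  4.88] w 0.0 axes
 [[-0.001  0.014 -1.   ]
 [-0.    -1.    -0.014]
 [-1.     0.     0.001]]
shift [ 0.0001 -0.0001 -0.0009] rv [-0.     0.001 -0.   ]
```

Contact with rim_left is at 4.9 N. Now I'll slide right along the rim.

>>> {"name": "send_rows", "arguments": {"commands": [0,0,0,0,0,0,1,0,0.014,0,0,0,0,1,0,0.028,0,0,0,0,1,0,0.042,0,0,0,0,1,0,0.056,0,0,0,0,1,0,0.07,0,0,0,0,1,0,0.084,0,0,0,0,1,0,0.098,0,0,0,0,1,0,0.112,0,0,0,0,1,0,0.112,0,0,0,0,1]}}

```text
t: 4.57
tool_pos: [0.5171, -0.0171, 0.1001]
ee_rot: [2.446, 1.568, -0.683]
force: [0.5, -2.5, 3.1]
gripper_width: 0.0
```

```bash
python3 -c "
from h import *
rel([.5185,-.059,.1])"
```

```text
t 4.57 pos [ 0.5171 -0.0171  0.1001] F [ 0.54 -2.48  3.07] w 0.0 axes
 [[ 0.002  0.012 -1.   ]
 [-0.002 -1.    -0.012]
 [-1.     0.002 -0.002]]
shift [ 0.0001  0.0419 -0.0009] rv [-0.002 -0.002 -0.002]
```

>>> {"name": "send_rows", "arguments": {"commands": [0,0.008,0,0,0,0,1,0,0.016,0,0,0,0,1,0,0.024,0,0,0,0,1,0,0.032,0,0,0,0,1,0,0.039,0,0,0,0,1,0,0.042,0,0,0,0,1,0,0.042,0,0,0,0,1,0,0.042,0,0,0,0,1]}}

```text
t: 5.23
tool_pos: [0.5164, -0.0573, 0.0994]
ee_rot: [-0.028, 1.57, 3.127]
force: [0.0, -0.5, -0.3]
gripper_width: 0.0
```

```bash
python3 -c "
from h import *
rel([.518,-.059,.1])"
```

```text
t 5.23 pos [ 0.5164 -0.0573  0.0994] F [ 0.01 -0.48 -0.31] w 0.0 axes
 [[-0.001  0.013 -1.   ]
 [ 0.    -1.    -0.013]
 [-1.    -0.     0.001]]
shift [-0.0006  0.0017 -0.0016] rv [-0.001  0.001  0.   ]
```

The force dropped to about zero and the tip sank slightly, so the finger is over the notch. Now I'll press down.

>>> {"name": "send_rows", "arguments": {"commands": [0.004,0.001,0,0,0,0,1,0.008,0.001,0,0,0,0,1,0.011,0.001,0,0,0,0,1,0.013,0.001,0,0,0,0,1,0.015,0.001,0,0,0,0,1,0.016,0.001,0,0,0,0,1,0.016,0.001,0,0,0,0,1,0.016,0.001,0,0,0,0,1]}}

```text
t: 5.9
tool_pos: [0.5156, -0.0578, 0.0841]
ee_rot: [0.05, 1.569, -3.078]
force: [-3.0, 0.3, 6.4]
gripper_width: -0.0002
```

```bash
python3 -c "
from h import *
rel([.518,-.059,.1])
s=bot.snapshot('scene'); cv2.imwrite('pics/s2.png',s['color'][150:450,130:450])"
```

```text
t 5.9 pos [ 0.5156 -0.0578  0.0841] F [-2.96  0.28  6.38] w -0.0002 axes
 [[-0.002  0.014 -1.   ]
 [-0.    -1.    -0.014]
 [-1.     0.     0.002]]
shift [-0.0159  0.0012 -0.0023] rv [ 0.     0.002 -0.   ]
```

View pics/s2.png

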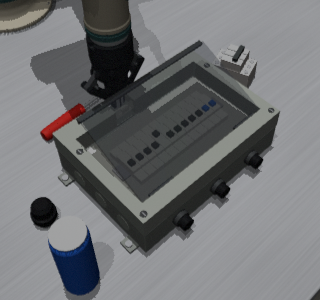

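The crop shows the flap released and standing up, with its front edge at about (140,75) beside the gripper. I'll lift out of the notch, then back away towards the robot and up.

>>> {"name": "send_rows", "arguments": {"commands": [-0.01,0,0.005,0,0,0,1,-0.03,0,0.02,0,0,0,1,-0.035,0,0.05,0,0,0,1,-0.04,0,0.08,0,0,0,1,-0.06,0,0.11,0,0,0,1,-0.09,0,0.14,0,0,0,1,-0.12,0,0.16,0,0,0,1,-0.14,0,0.16,0,0,0,1,-0.14,0,0.16,0,0,0,1,-0.14,0,0.16,0,0,0,1]}}

```text
t: 6.78
tool_pos: [0.3573, -0.0604, 0.2251]
ee_rot: [2.802, 1.566, -0.326]
force: [1.5, 0.1, 0.9]
gripper_width: 0.0001
```

>>> {"name": "send_rows", "arguments": {"commands": [0,0,0,0,0,0,1,0,0,0,0,0,0,1,0,0,0,0,0,0,1,0,0,0,0,0,0,1,0,0,0,0,0,0,1,0,0,0,0,0,0,1,0,0,0,0,0,0,1,0,0,0,0,0,0,1]}}

```text
t: 7.45
tool_pos: [0.3567, -0.0602, 0.2237]
ee_rot: [-0.15, 1.571, 3.005]
force: [-0.5, -0.3, 0.1]
gripper_width: -0.0002
```

```bash
python3 - <<'E'
from h import *
rel([.36,-.06,.22])
s=bot.snapshot('scene'); cv2.imwrite('pics/s3.png',s['color'])
for t in ("screwdriver","breaker","gland","can"):
    print(t,[(np.round(x["centre"],3),round(x["p"],2)) for x in bot.place_of('scene',t)[:1]])
W=cloud(s); z=W[...,2]
m=(abs(W[...,0]-.57)<.08)&(abs(W[...,1]+.025)<.13)&(z>.11); print("flap pts",m.sum(), np.nanpercentile(z[m],98) if m.any() else None)
m=(abs(W[...,0]-.515)<.008)&(abs(W[...,1]+.059)<.012)&(z<.11); print("paddle z",np.nanmedian(z[m]) if m.any() else None)
E
```

```text
t 7.45 pos [ 0.3567 -0.0602  0.2237] F [-0.46 -0.29  0.14] w -0.0002 axes
 [[-0.     0.014 -1.   ]
 [ 0.    -1.    -0.014]
 [-1.    -0.     0.   ]]
shift [ 0.0037 -0.0001 -0.0033] rv [-0.  0.  0.]
screwdriver [(array([ 0.415, -0.075, -0.   ]), 0.7)]
breaker [(array([0.562, 0.228, 0.002]), 0.83)]
gland [(array([ 0.575, -0.272,  0.001]), 0.57)]
can [(array([ 0.703, -0.29 , -0.001]), 0.75)]
flap pts 7963 0.17718901653629765
paddle z None
```

View pics/s3.png

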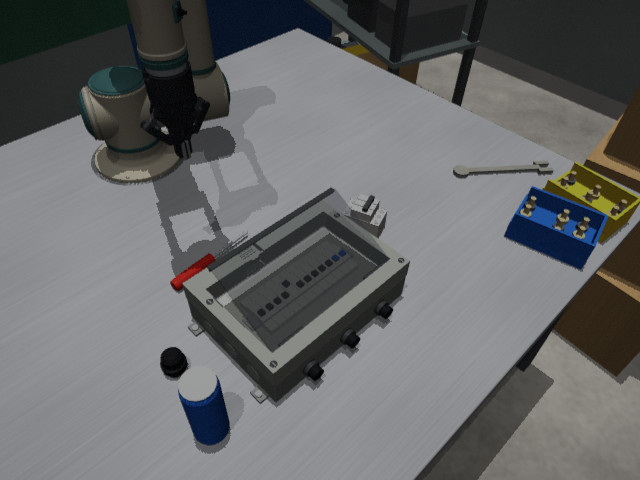

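The flap stands open, with its front edge from (195,270) to (335,190) at a height of about 0.178 m. That is roughly 78 mm above the rim, near fully open. The arm is clear and the loose things are where they were.

```bash
python3 -c "
from h import *
s=bot.snapshot('top');W=cloud(s);z=W[...,2]
m=(abs(W[...,0]-.513)<.008)&(abs(W[...,1]+.059)<.012);print('paddle z',np.nanmedian(z[m]))
bot.job_done()"
```

```text
paddle z 0.09012542187699583
the job is handed in; nothing more can be done
```

I opened the flap and handed the job in at about 7.5 s on the robot's clock; the system gives no verdict.

**What I did:** I set the closed fingertips on the left-hand end of the rim (about 4.9 N). I slid them right until the force dropped to zero over the notch, at world y ≈ -0.058 m. There I pressed the catch down about 6 mm (6.4 N), which released the flap, then backed away towards the robot and up.

**Last checks:**
- **Flap:** it stands open, with its front edge about 78 mm above the rim (about 80 mm is fully open).
- **Catch:** the paddle is back at its rest height of 90 mm. The scene camera gave no reading there because the flap was in the way, so this comes from the top camera.
- **Loose things:** the screwdriver, breaker, gland and can read within about 5 mm of where they started.
- **Robot:** it is clear of everything, with a wrist force of about 0.5 N, which is just noise.

None of these checks failed or disagreed. I did not measure whether the flap was fully at rest. The pictures I relied on were taken at least 0.6 s after I withdrew the hand.

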